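# Screw the lid onto the vacuum pot

### The job

Close the vacuum pot on the bench: set its blue lid squarely on the neck, turn it backward (anticlockwise from above) until you feel it drop into the start of its thread, then turn it forward (clockwise) until it is fully home, and let go. Leave the yellow bobbin and the small black star knob where they are.

Things in the scene. Friction and masses are not known exactly. Their poses are not given: they have to be found in the camera images.
- pot_seat (a point): The vacuum pot: blue, round, 84 mm across, on a grey foot 120 mm across screwed to the bench, red gasket ring on top; it cannot move or turn. Point on its axis at the gasket's face, 50 mm above the bench; z up. The lid is home when its rim lies on the gasket. Turning the lid needs little force; the last turn ends at a hard stop.
- pot_mouth (a point): Centre of the open top of the pot's aluminium neck, 27 mm above the gasket. The neck is 52 mm across, its top 7 mm tapering to 45 mm to guide the lid. Four equal short right-hand threads stand out from it to 62 mm across, at 90 degree spacing; where they begin about the axis is not told and is to be found by feel or sight.
- pot_crest (a point): Point on the pot's axis at the height of the thread crests, 14 mm above the gasket. With its pins on the crests the lid's rim is 12.5 mm above the gasket. Clockwise, the pins there run against stop ribs (5 mm high); at most 70 degrees anticlockwise they come over gaps, each with about 10 degrees of free turn before the next rib, and the lid sinks 9.5 mm. Set down right over the gaps, it sinks at once.
- pot_start (a point): Point on the pot's axis at the height of the thread start, 3 mm above the gasket: there the lid's rim is after it has sunk into the gaps. From there 45 to 60 degrees clockwise bring the lid down those 3 mm, rim on gasket; the pins meet the end stop after at most 75 degrees. Anticlockwise it meets a stop within 10 degrees.
- lid_rim (a point): The lid: loose, blue, round, 74 mm across, 63 mm high, about 0.16 kg, standing on the bench skirt down. Point on its axis at the skirt's lower edge; z up. Inside the skirt (66 mm across, 29 mm deep) four smooth brass pins, 5 mm thick, point inward along the lid's x and y axes, 55 mm between opposite tips, undersides 1.5 mm above the rim. A yellow mark on its top points along x.
- lid_knob (a point): Centre of the black ribbed round knob on top of the lid, on the lid's axis 50 mm above its rim. The knob is 43 mm in diameter and 28 mm high (from 35 to 63 mm above the rim); it may be gripped across in any direction.
- yellow_bobbin: Bystander: yellow bobbin of copper wire, 48 mm across, 24 mm high; origin at the centre of its underside.
- black_knob: Bystander: small loose black star knob, 20 mm across, 15 mm high; origin at the centre of its underside.
There are look-alikes about, which are no part of the job. What is shaped like the part that bears lid_rim but pink or turquoise is not meant.

How it is judged:
By the outcome, as a careful person would: the job done as asked, in the order asked, and still so for the second after the job is handed in, with the robot touching nothing.
It also fails if it takes over 48 s, if anything falls off the work surface, if the arm or the gripper's body presses on something with over 40 N, if the wrist force passes 120 N, or if a joint passes its speed limit or range.

### The arm

A 6-joint arm with a two-finger parallel gripper is mounted at the origin on a cart in front of the work surface, level with it; the furniture and walls round the work are solid. World frame = base frame: x ahead of the robot, y to its left, z up, the work surface at z = 0. Lengths are in m, angles in rad, forces in N, time in s.
With the tool pointing down it reaches from about 0.425 to 0.925 m from the base axis. Payload 12.5 kg.
Tool frame: the origin (TCP) lies on the mounting face of the last link; the fingertips stand finger_overhang ahead of it and the grasp point (between the pads) lies 155 mm ahead of it (finger_overhang is the distance from the TCP to the fingertips, in m); z points along the fingers, y is the line along which they close (so a half turn about z gives the same grasp; the last joint's range is limited). The gripper opens to 85 mm and grips with 20 to 120 N. Pads are 22 mm wide; open, the fingers measure 114 mm over their backs; the gripper's body (76 mm by 85 mm) begins 54 mm behind the grasp point. The pads swing forward as they close: fully open they stand 13 mm farther back than shut.
Start: joints at [1.216, 0.491, 1.559, -0, 1.092, -0.106], TCP at [0.154, 0.606, 0.405] pointing down, gripper open.
Joint ranges: [-3.1, 3.1], [-0.84, 2.19], [0.05, 2.79], [-1.13, 4.28], [0.06, 2.93], [-2.69, 2.69]. Speed limits (rad/s): [2.22, 2.22, 2.79, 3.14, 3.14, 3.14].

### API

Orientations are given as a rotation vector (axis times angle).
In Python, from cell import goto, line_to, set_joints, move_gripper, dwell, ik, observe, snapshot, camera_model, IKError, close_job, finger_overhang gives the robot as it stands. The module is installed in compiled form; this text tells all that it offers. Calls block until the motion is done:
- goto(position, orientation): joint-space move of the TCP to a pose.
- line_to(position, attitude=None, speed=0.15, max_force=None): straight line of the TCP; attitude=None keeps the orientation; speed is the mean speed in m/s. With max_force (N) it stops when the force on the tool has changed by that much, and returns True; else False.
- set_joints(angles): joint-space move.
- move_gripper(opening): opening from 0.0 (shut) to 1.0 (fully open); the grip force is fixed at half the most; returns when the fingers have stopped.
- dwell(seconds).
- ik(position, orientation): joint angles nearest the present ones, or None.
- observe(): the state.
- snapshot(name): name is "scene" or "top" or "wrist"; returns the picture (400x640x3 uint8, red, green, blue); there is no depth.
- camera_model(name): a dict with "fx", "fy", "cx", "cy" (pixels), "k1" (the pictures are not rectified: a ray, as slopes to the right and down, at radius r is drawn at 1 + k1 r^2 times it, then the intrinsics apply), "cam_to_world" (4x4, takes a point from camera to world coordinates). Camera axes: x right, y down, z forward; pixel columns grow to the right and rows downward; lengths in m; the calibration is good to about 2 mm. A picture is of the moment at which its call begins: read the wrist's pose just before it. camera_model takes no time and is no camera call; for the wrist camera it gives the pose at the moment of the call.
A pose or a line that the arm cannot do raises IKError and nothing moves.
- close_job(): hands the job in; it is judged then, once.
The state is a dict: "t": time; "joint_pos": joint angles; "joint_vel": joint speeds; "tau": joint torques, N m; "ee_pos": TCP position; "orientation": TCP orientation; "ft_force": force on the tool from outside, world axes, zero at the start; "wrist_torque": the same for the moment, N m; "width": opening from 0.0 (shut) to 1.0 (fully open); "grasp_force": force on a finger pad.
Only numpy, scipy, OpenCV 4.12 (cv2) and the standard library are available. Lean on these libraries where they do the work, as an engineer would, in place of code of your own. Each camera call takes 0.05 s, during which the arm holds its last target. There are 200 camera calls.

## Working session

There is one attempt and no reset: what is moved stays moved. The work goes in short steps, each a Python script; the robot and the scene stay as the last script left them, time stands still between calls to the robot, and variables do not carry over. Pictures are saved under pics/ and viewed, at most 10 in all, crops included, and the job is handed in when it is done.

```bash
mkdir -p pics; python3 - <<'E'
from cell import *
import cv2,numpy as np
print(finger_overhang,observe())
for n in("scene","top"):
    im=snapshot(n); cv2.imwrite(f"pics/{n}0.png",im[:,:,::-1]); m=camera_model(n); print(n,m)
E
ls
```

```text
0.1734 {'t': 0.0, 'joint_pos': array([ 1.21638367e+00,  4.91575604e-01,  1.55946668e+00,  3.28106532e-05,
        1.09171350e+00, -1.05592504e-01]), 'joint_vel': array([-0.00038856,  0.00144934,  0.00023967, -0.00125743, -0.00090855,
       -0.00087396]), 'tau': array([ 8.73894060e-04, -6.18444729e+01, -2.61591393e+01, -1.03063235e-04,
        4.07508094e-03,  1.76562168e-05]), 'ee_pos': array([0.15387148, 0.60572577, 0.40411173]), 'orientation': array([-3.89825437e-01, -3.11701673e+00,  1.76833202e-03]), 'ft_force': array([-0.15197199, -0.07802032,  0.13095187]), 'wrist_torque': array([-0.02947183, -0.03793058, -0.02882462]), 'grasp_force': 0.0, 'width': 0.9958769226941386}
scene {'fx': 490.45464109728414, 'fy': 490.45464109728414, 'cx': 315.0544443024706, 'cy': 203.91464691717798, 'k1': 0.0356466328516619, 'cam_to_world': array([[ 0.76340834, -0.39218446,  0.51322419,  0.1032857 ],
       [-0.64571835, -0.48304467,  0.59136761, -0.31131946],
       [ 0.01598502, -0.78285324, -0.62200103,  0.61987101],
       [ 0.        ,  0.        ,  0.        ,  1.        ]])}
top {'fx': 430.07804624526693, 'fy': 430.07804624526693, 'cx': 321.8184682295692, 'cy': 199.63986756119002, 'k1': -0.05804535149024089, 'cam_to_world': array([[-0.02743838, -0.99442416,  0.10182203,  0.43229269],
       [-0.99937294,  0.02500835, -0.02506595,  0.19513591],
       [ 0.02237979, -0.10244595, -0.99448679,  0.92795319],
       [ 0.        ,  0.        ,  0.        ,  1.        ]])}
pics
```

View pics/scene0.png

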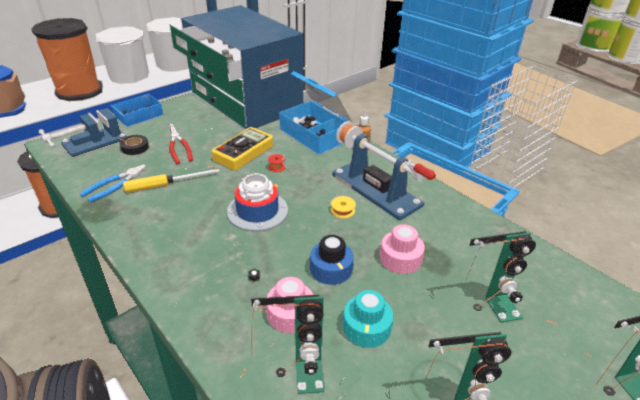

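View pics/top0.png

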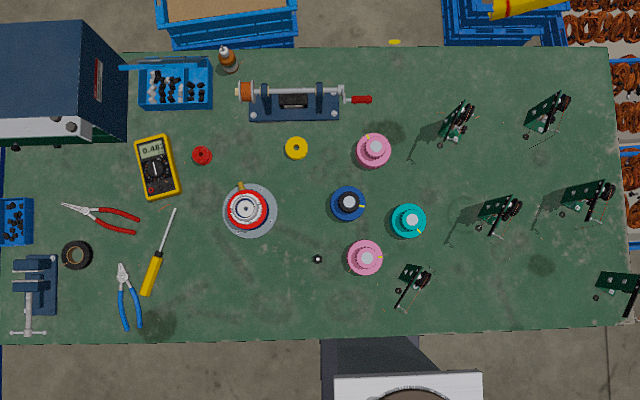

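Candidates (scene / top pixel):
- Blue lid with black knob: (332,258) / (348,203).
- Pink: (403,248) / (373,150) and (290,303) / (365,257).
- Turquoise: (368,318) / (408,221).

By the description I choose the blue one. The pot is at (257,200) / (249,209), the bobbin at (343,207) / (296,148) and the star knob at (254,274) / (317,259).

```bash
cat > h.py <<'E'
from cell import *
import cv2,numpy as np
from scipy.spatial.transform import Rotation as R
def ray(m,px,z):
    K=np.array([[m['fx'],0,m['cx']],[0,m['fy'],m['cy']],[0,0,1]])
    u=cv2.undistortPoints(np.array(px,float).reshape(-1,1,2),K,np.array([m['k1'],0,0,0]))[:,0]
    T=m['cam_to_world']; d=np.c_[u,np.ones(len(u))]@T[:3,:3].T; o=T[:3,3]
    return o+d*((z-o[2])/d[:,2])[:,None]
def circ(p): # least-squares circle
    A=np.c_[2*p[:,:2],np.ones(len(p))]; s=np.linalg.lstsq(A,(p[:,:2]**2).sum(1),rcond=None)[0]
    return s[:2],np.sqrt(s[2]+s[0]**2+s[1]**2)
def blob(mask,near,r=40):
    m=np.zeros(mask.shape,np.uint8); cv2.circle(m,near,r,255,-1); m&=mask.astype(np.uint8)*255
    cs=cv2.findContours(m,cv2.RETR_EXTERNAL,cv2.CHAIN_APPROX_NONE)[0]
    return max(cs,key=cv2.contourArea)[:,0].astype(float)
def down(psi): # tool z down, tool y along azimuth psi
    y=np.array([np.cos(psi),np.sin(psi),0]); z=np.array([0,0,-1.]); x=np.cross(y,z)
    return R.from_matrix(np.c_[x,y,z]).as_rotvec()
def hsv(im): 
    a=cv2.cvtColor(im,cv2.COLOR_RGB2HSV).astype(int); return a[...,0],a[...,1],a[...,2]
E
python3 - <<'E'
from h import *
for n,L,P in(("top",(348,203),(249,209)),("scene",(332,258),(257,200))):
    im=cv2.imread(f"pics/{n}0.png")[:,:,::-1].copy(); m=camera_model(n); h,s,v=hsv(im)
    blue=(h>100)&(h<125)&(s>130); red=((h<6)|(h>174))&(s>150); yel=(h>20)&(h<33)&(s>130)
    c=cv2.convexHull(blob(blue,L,30).astype(np.float32))[:,0]
    print(n,"lid",*[circ(ray(m,c,z)) for z in(0,.0175,.035)], c.mean(0))
    ye=blob(yel,L,22); print("mark",ye.mean(0),ray(m,[ye.mean(0)],.035))
    c=cv2.convexHull(blob(red,P,40).astype(np.float32))[:,0]; print("gasket",circ(ray(m,c,.05)))
    # knob dark
    dk=blob(v<60,L,20); print("knob",dk.mean(0),circ(ray(m,cv2.convexHull(dk.astype(np.float32))[:,0],.063)))
    for w,(x,y) in(("lid",L),("pot",P)):
        cv2.imwrite(f"/tmp/{n}{w}.png",cv2.resize(im[y-32:y+32,x-40:x+40,::-1],(400,300),interpolation=cv2.INTER_CUBIC))
a=[cv2.imread(f"/tmp/{n}.png") for n in("toplid","toppot","scenelid","scenepot")]
cv2.imwrite("pics/crop1.png",np.vstack([np.hstack(a[:2]),np.hstack(a[2:])]))
E
```

```text
top lid (array([0.51849739, 0.11670455]), np.float64(0.0384646917211834)) (array([0.51687168, 0.11818367]), np.float64(0.03773929726025386)) (array([0.51524597, 0.11966278]), np.float64(0.03701390279931926)) [348.69232 204.92308]
mark [361.  205.3] [[0.50977031 0.09106152 0.035     ]]
gasket (array([0.50733893, 0.32798926]), np.float64(0.04008006169469173))
knob [348.16393443 202.37704918] (array([0.5143914 , 0.12010817]), np.float64(0.021602993164869327))
scene lid (array([0.53055662, 0.1345248 ]), np.float64(0.046486765570085915)) (array([0.51849405, 0.12193786]), np.float64(0.04517436607515632)) (array([0.50643147, 0.10935093]), np.float64(0.04386196658023436)) [331.82608 264.52173]
mark [340.  265.8] [[0.5115918  0.09297511 0.035     ]]
gasket (array([0.50799938, 0.32919636]), np.float64(0.039746507212630795))
knob [331.81927711 250.77108434] (array([0.50575282, 0.10918579]), np.float64(0.024994097368084348))
```

View pics/crop1.png

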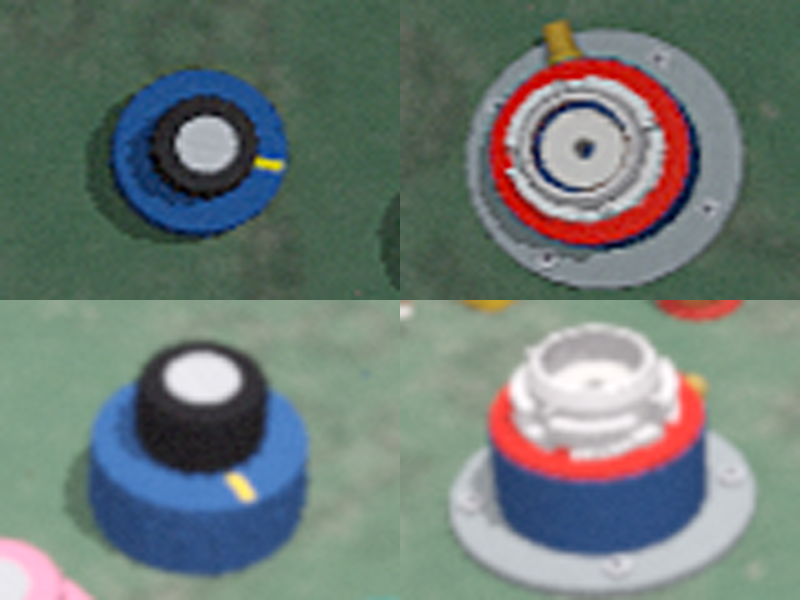

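The crop confirms the blue lid: black knob, and a yellow mark pointing towards −y. The pot is upright, with its lug threads visible. Both views agree within about 2 mm, and the sizes match: the gasket reads r≈40 mm, the knob r≈21.6 mm. Next I move and refine with the wrist camera.

```bash
python3 - <<'E'
from h import *
pot=np.array([.5075,.3286]);lid=np.array([.515,.1195])
for d in range(-180,180,45):
    q=[ik([*p,.28],down(np.radians(d))) for p in(pot,lid)]
    print(d,[None if a is None else round(a[5],2) for a in q])
q0=observe()['joint_pos'][5]; best=min(range(-180,180,15),key=lambda d: abs(ik([*pot,.28],down(np.radians(d)))[5]) if ik([*pot,.28],down(np.radians(d))) is not None else 9)
print("psi",best)
a=down(np.radians(best))
for n,p in(("pot",pot),("lid",lid)):
    goto([*p,.38],a); m=camera_model("wrist"); im=snapshot("wrist"); cv2.imwrite(f"pics/w{n}.png",im[:,:,::-1])
    np.save(f"w{n}.npy",m,allow_pickle=True)
    print(n,observe()['t'],observe()['ee_pos'],m['cam_to_world'][:3,3],m['cam_to_world'][:3,2])
cv2.imwrite("pics/w2.png",np.hstack([cv2.resize(cv2.imread(f"pics/w{n}.png"),(400,250)) for n in("pot","lid")]))
E
```

```text
-180 [np.float64(-2.68), None]
-135 [None, np.float64(2.46)]
-90 [np.float64(2.04), np.float64(1.67)]
-45 [np.float64(1.25), np.float64(0.89)]
0 [np.float64(0.47), np.float64(0.1)]
45 [np.float64(-0.32), np.float64(-0.68)]
90 [np.float64(-1.11), np.float64(-1.47)]
135 [np.float64(-1.89), np.float64(-2.25)]
psi 30
pot 1.8 [0.50690189 0.32948996 0.38010568] [0.46863202 0.39759445 0.35020851] [ 0.1533533  -0.26432982 -0.95216202]
lid 2.7 [0.51512409 0.12073721 0.38006684] [0.47687948 0.18861583 0.35026858] [ 0.15349453 -0.26439098 -0.95212228]
```

View pics/w2.png

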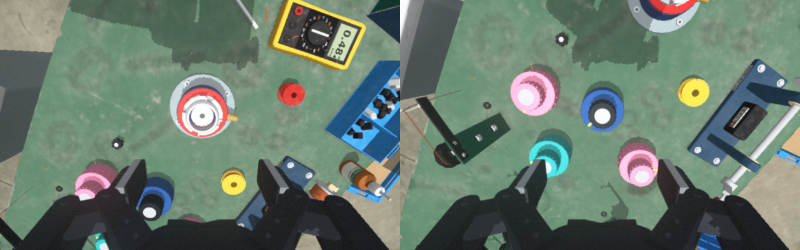

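The left view shows the pot at about (323,185) in full-size pixels. The right view shows the blue lid at about (322,175), with pink neighbours about 110 mm away, so the fingers will clear. I'll refine both centres.

```bash
python3 - <<'E'
from h import *
for n,c in(("pot",(323,185)),("lid",(322,178))):
    im=cv2.imread(f"pics/w{n}.png")[:,:,::-1].copy(); m=np.load(f"w{n}.npy",allow_pickle=True).item(); h,s,v=hsv(im)
    H=lambda b:cv2.convexHull(b.astype(np.float32))[:,0]
    if n=="pot":
        print("gasket",circ(ray(m,H(blob(((h<6)|(h>174))&(s>150),c,70)),.05)))
        b=H(blob((s<60)&(v>120),(c[0],c[1]-15),75)); print("foot",circ(ray(m,b,.005)),cv2.boundingRect(b))
    else:
        print("lid",*[circ(ray(m,H(blob((h>100)&(h<125)&(s>130),c,50)),z)) for z in(0.0175,.035)])
        print("knobtop",circ(ray(m,H(blob((s<60)&(v>150),c,30)),.063)))
        print("knob",circ(ray(m,H(blob((v<60),c,32)),.055)))
        y=blob((h>20)&(h<33)&(s>130),c,45); print("mark",y.mean(0),ray(m,[y.mean(0)],.035))
E
```

```text
gasket (array([0.50846863, 0.33015806]), np.float64(0.03988997468978332))
foot (array([0.51104699, 0.32512516]), np.float64(0.0869364072451836)) (249, 96, 150, 150)
lid (array([0.51883385, 0.11832444]), np.float64(0.03884019653446552)) (array([0.51662751, 0.122021  ]), np.float64(0.03679762557694645))
knobtop (array([0.51737813, 0.12008621]), np.float64(0.012513083848800496))
knob (array([0.51367218, 0.1260715 ]), np.float64(0.017251361391372018))
mark [305.  196.5] [[0.51044161 0.09298387 0.035     ]]
```

```bash
python3 - <<'E'
from h import *
a=down(np.radians(30)); p=[.516,.1202]
def st(s): o=observe(); print(s,round(o['t'],2),o['ee_pos'].round(4),o['ft_force'].round(1),o['wrist_torque'].round(2),round(o['width'],3),round(o['grasp_force'],1))
goto([*p,.25],a); st("above")
print(line_to([*p,.2104],speed=.08,max_force=8)); st("at")
move_gripper(0.0); st("grip")
line_to([*p,.24],speed=.1); dwell(.2); st("lift")
cv2.imwrite("pics/lift.png",snapshot("wrist")[:,:,::-1])
E
```

```text
above 3.28 [0.5165 0.1211 0.2505] [0.5 0.2 0.6] [0.06 0.02 0.02] 1.0 0.0
False
at 3.92 [0.5162 0.1202 0.2107] [0.3 1.  0. ] [-0.05 -0.02 -0.02] 0.996 0.0
grip 4.4 [0.516  0.1202 0.2111] [-1.   0.5  7. ] [0.05 0.28 0.05] 0.484 59.9
lift 5.05 [0.5159 0.1202 0.2394] [ 0.4 -0.  -3.3] [0.02 0.03 0.03] 0.482 60.8
```

View pics/lift.png

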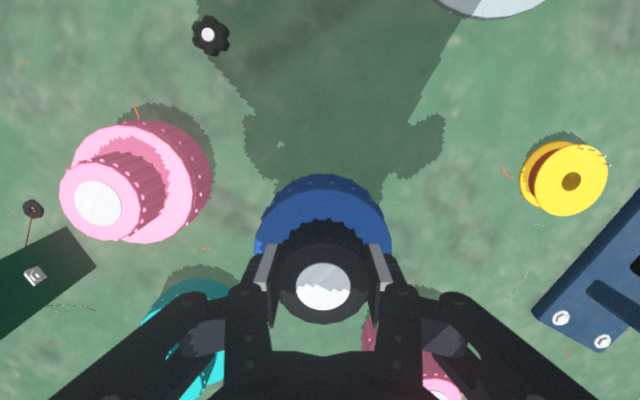

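Lid lifted level: the knob is between the pads at (323,286), the lid was clear of the bench, and it weighs as expected. I'll check its in-hand offset, carry it over the pot and lower under guard.

```bash
cat >> h.py <<'E'
def st(s):
    o=observe(); print(s,round(o['t'],2),o['ee_pos'].round(4),o['ft_force'].round(1),o['wrist_torque'].round(2),round(o['width'],3),round(o['grasp_force'],1),flush=True); return o
E
python3 - <<'E'
from h import *
im=cv2.imread("pics/lift.png")[:,:,::-1].copy(); m=camera_model("wrist"); h,s,v=hsv(im)
b=cv2.convexHull(blob((s<60)&(v>110),(323,286),32).astype(np.float32))[:,0]
e=observe()['ee_pos']; k,r=circ(ray(m,b,e[2]-.2108+.063)); off=k-e[:2]
ax=np.array([np.cos(np.radians(-60)),np.sin(np.radians(-60))])
print("knob rel tcp",off,r,"along toolx",off@ax)
tx=off@ax
pot=np.array([.508,.3292]); t1=pot-.5*tx*ax
print("target",t1, "wrist-only", np.array([.50847,.33016])-off)
if np.linalg.norm(off)<.004:
    a=down(np.radians(30))
    line_to([*e[:2],.32],speed=.2); goto([*t1,.32],a); line_to([*t1,.295],speed=.1); dwell(.1); st("over")
    print(line_to([*t1,.262],speed=.04,max_force=8)); st("touch")
    cv2.imwrite("pics/touch.png",snapshot("scene")[120:280,150:390,::-1])
E
```

```text
knob rel tcp [ 0.0013743  -0.00056998] 0.012360939409218246 along toolx 0.001180768654486876
target [0.50770481 0.32971129] wrist-only [0.5070957  0.33072998]
over 7.0 [0.5081 0.3293 0.2955] [-0.2 -1.1 -2.2] [-0.03 -0.02 -0.03] 0.483 60.9
True
touch 7.58 [0.5077 0.3298 0.2732] [-2.5 -0.8  9.7] [-0.22  0.36 -0.01] 0.482 61.8
```

View pics/touch.png

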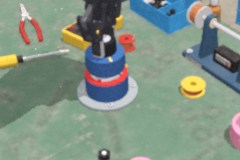

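The lid sits at rim height 62.4 mm, which is the crest height (62.5 mm), and the picture shows it square on the neck. I now turn anticlockwise with light pressure, feeling for the drop.

```bash
python3 - <<'E'
from h import *
import json
xy=[.5077,.3297]; psi=30; zc=.2730; prev=None
while psi<108:
    psi+=4; set_joints(ik([*xy,zc],down(np.radians(psi)))); o=st(f"psi{psi} zc{zc:.4f}")
    F=o['ft_force'][2]; T=o['wrist_torque'][2]
    if o['t']>22 or abs(T)>1.2: print("stop");break
    if F<2 and o['ee_pos'][2]<.2727 or o['ee_pos'][2]<.2715:
        hit=line_to([*xy,.262],speed=.03,max_force=10); o=st(f"down {hit}")
        if o['ee_pos'][2]<.267: print("SUNK");break
        zc=o['ee_pos'][2]-.0005; continue
    zc+=np.clip((F-7)*.00005,-.0004,.0003)
json.dump([psi,zc],open("s.json","w"))
E
```

```text
psi34 zc0.2730 7.88 [0.5079 0.3298 0.2733] [-0.4 -0.5  6.1] [-0.08  0.06  0.05] 0.48 61.4
psi38 zc0.2730 8.13 [0.508  0.3299 0.2733] [0.4 0.5 5.5] [0.   0.03 0.05] 0.485 61.5
psi42 zc0.2729 8.38 [0.5077 0.3296 0.2727] [ 0.7 -1.4  3.6] [-0.2   0.09  0.16] 0.486 61.1
psi46 zc0.2727 8.63 [0.5076 0.3297 0.2722] [ 0.1 -0.  -2. ] [0.01 0.01 0.02] 0.483 60.7
down True 8.98 [0.5077 0.3297 0.2638] [-0.9 -0.5  7.8] [-0.14  0.29  0.  ] 0.487 61.8
SUNK
```

Dropped to rim 53.0 mm, the thread start, after 16° anticlockwise. Next I turn clockwise, following the thread down.

```bash
python3 - <<'E'
from h import *
xy=[.5077,.3297]; psi=46; zc=.2635
while psi>46-84:
    psi-=4; zc=max(zc-.00023,.2600); set_joints(ik([*xy,zc],down(np.radians(psi)))); o=st(f"psi{psi} zc{zc:.4f}")
    F=o['ft_force'][2]; T=o['wrist_torque'][2]
    if abs(T)>1.0 or abs(F)>30 or o['t']>30: print("stop");break
    zc+=np.clip((F-4)*.00005,-.0003,.0003)
E
```

```text
psi42 zc0.2633 9.23 [0.5079 0.3298 0.2637] [-0.5 -0.1  7. ] [-0.11  0.08 -0.12] 0.486 61.4
psi38 zc0.2632 9.48 [0.5079 0.3298 0.2634] [-0.1 -0.2  6.5] [-0.03  0.   -0.11] 0.483 61.3
psi34 zc0.2631 9.73 [0.5078 0.3298 0.2632] [ 0.4 -0.9  4.2] [ 0.05 -0.09 -0.12] 0.49 61.2
psi30 zc0.2629 9.98 [0.5077 0.3297 0.2628] [-0.5  0.3  2.9] [-0.03 -0.04 -0.11] 0.48 61.2
psi26 zc0.2626 10.23 [0.5077 0.3297 0.2625] [-0.5 -0.5  3.4] [-0.13 -0.11 -0.15] 0.489 61.2
psi22 zc0.2623 10.48 [0.5077 0.3297 0.2623] [ 0.4 -0.6  2.9] [-0.04 -0.07 -0.04] 0.484 61.1
psi18 zc0.2620 10.73 [0.5077 0.3297 0.262 ] [-0.7 -0.7  2. ] [-0.08 -0.07 -0.02] 0.485 61.1
psi14 zc0.2617 10.98 [0.5077 0.3297 0.2617] [-0.3  0.6  2. ] [-0.03 -0.06 -0.03] 0.481 61.1
psi10 zc0.2614 11.23 [0.5077 0.3297 0.2614] [-0.2 -0.3  2.4] [-0.07 -0.06 -0.08] 0.485 61.1
psi6 zc0.2611 11.48 [0.5077 0.3297 0.2611] [0.1 0.4 3.3] [-0.05 -0.06 -0.06] 0.483 61.2
psi2 zc0.2608 11.73 [0.5078 0.3297 0.2611] [-0.  -0.6  4.9] [-0.05 -0.05 -0.1 ] 0.483 61.4
psi-2 zc0.2606 11.98 [0.5078 0.3298 0.2611] [-0.1  0.3  6. ] [ 0.02  0.   -0.15] 0.484 61.5
psi-6 zc0.2605 12.23 [0.5079 0.3298 0.2611] [-0.6 -0.1  7.5] [-0.04  0.01 -0.17] 0.484 61.6
psi-10 zc0.2604 12.48 [0.5079 0.3298 0.2611] [ 0.2 -0.4  7.5] [-0.05  0.07 -0.19] 0.484 61.7
psi-14 zc0.2604 12.73 [0.5079 0.3298 0.2611] [ 0.3 -0.3  8.1] [-0.02  0.06 -0.13] 0.482 61.7
psi-18 zc0.2603 12.98 [0.5079 0.3298 0.2611] [-0.4 -1.   7.9] [-0.03  0.09 -0.19] 0.481 61.7
psi-22 zc0.2603 13.23 [0.5078 0.3296 0.2611] [-0.6 -2.6 10.8] [-0.41  0.14  0.57] 0.486 61.9
psi-26 zc0.2604 13.48 [0.5081 0.3303 0.2611] [1.8 4.1 5.4] [ 0.91 -0.49  0.44] 0.484 61.6
psi-30 zc0.2602 13.73 [0.5084 0.3307 0.2613] [3.  8.6 6.8] [ 1.59 -0.68  0.56] 0.488 61.8
psi-34 zc0.2601 13.98 [0.5083 0.3304 0.261 ] [3.1 5.7 7.2] [ 0.72 -0.62  0.22] 0.488 61.9
psi-38 zc0.2601 14.23 [0.508  0.3298 0.2608] [1.1 0.1 8.9] [-0.03 -0.07  0.36] 0.489 62.3
```

The lid was home at rim 50.3 mm and met the end stop after about 68°, after which the pads slipped slightly on the knob. Now I release, retreat and look.

```bash
python3 - <<'E'
from h import *
e=st("before")['ee_pos']
move_gripper(1.0); st("open")
line_to([*e[:2],.34],speed=.1); dwell(.3); st("up")
im=snapshot("scene"); w=snapshot("wrist"); cv2.imwrite("/tmp/s.png",im[:,:,::-1])
cv2.imwrite("pics/end.png",np.hstack([cv2.resize(im[150:300,170:370,::-1],(400,300)),cv2.resize(w[:,:,::-1],(400,250))[:250] if 0 else cv2.resize(w[0:300,120:520,::-1],(400,300))]))
m=camera_model("wrist");h,s,v=hsv(w)
y=blob((h>20)&(h<33)&(s>130),(323,200),70); 
try:
    p=ray(m,[y.mean(0)],.085)[0]; print("mark",p)
    m2=cv2.convexHull(blob((s<60)&(v>150),(323,190),50).astype(np.float32))[:,0]; print("knobtop",circ(ray(m,m2,.113)))
except Exception as ex: print(ex)
E
```

```text
before 14.23 [0.508  0.3298 0.2608] [1.1 0.1 8.9] [-0.03 -0.07  0.36] 0.489 62.3
open 14.74 [0.5077 0.3297 0.2599] [-0.7 -0.1  0.3] [-0.01 -0.   -0.01] 1.0 0.0
up 15.99 [0.508  0.3298 0.3396] [0.2 0.1 0.6] [0.01 0.04 0.01] 0.999 0.0
mark [0.55524721 0.35229676 0.085     ]
knobtop (array([0.50828675, 0.32885296]), np.float64(0.012357445078041067))
```

View pics/end.png

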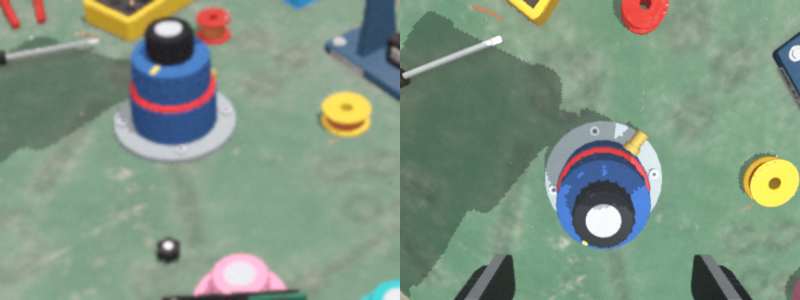

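The picture shows the lid level, with its rim on the red gasket all round. The bobbin and star knob are untouched. One last check of the mark's azimuth (expected about −152°) before handing in.

```bash
python3 - <<'E'
from h import *
im=cv2.imread("/tmp/s.png")[:,:,::-1].copy();h,s,v=hsv(im);m=camera_model("scene")
y=blob((h>18)&(h<35)&(s>90),(247,185),9).mean(0); p=ray(m,[y],.085)[0]; d=p[:2]-[.508,.3292]
az=np.degrees(np.arctan2(d[1],d[0])); print(y,p,np.linalg.norm(d),az)
k=cv2.convexHull(blob((s<60)&(v>150),(254,164),12).astype(np.float32))[:,0]; print(circ(ray(m,k,.113)))
if abs((az+152+180)%360-180)<15: print(close_job())
E
```

```text
[247.  184.5] [0.48455747 0.31980181 0.085     ] 0.025256256126358137 -158.15398054777248
(array([0.51029764, 0.3327907 ]), np.float64(0.012861350180610777))
the job is handed in; nothing more can be done
None
```

The job is handed in at about 16 s of the 48 s: the blue lid dropped into its thread after 16° anticlockwise, then went clockwise about 68° to the end stop, where the grip slipped slightly on the knob. I released it with its rim at gasket height, and the yellow bobbin and black star knob were left where they were.

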